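# Shut and latch the roll trolley's gate

## Task

The low front gate of the roll trolley stands ajar. Swing it to by the red knob of its drop-latch bar, lift the bar over the nose of the catch, ease the gate in against the sprung buffer until the bar finds the notch, let the bar drop fully home and let go, so that the gate stays latched. Go by feel: do not slam the gate or force the bar against the catch, and leave the bottles, the carton and the jar as they stand.

Things in the scene. Friction and masses are not known exactly. Their poses are not given: they have to be found in the camera images.
- trolley: Roll trolley docked beyond the bench, fixed: blue uprights, mesh sides 190 mm high, plywood deck level with the bench, blue tote at the back. Origin: deck level, middle of the closed gate's line; x runs into the trolley (away from the robot), y to its left, z up. The gate hangs at the left (+y) front upright, the catch is at the right (-y) one.
- gate_hinge (a point): Point on the gate's vertical hinge axis, 155 mm above the deck (height of the bar's mid-line when home); x 0, y +158 mm in the trolley's frame. It does not move.
- gate (a joint): Angle of the gate about its hinge, rad. Near 0: shut, in the trolley's front line; positive: open, free edge swung towards the robot; range -0.075 to 1.3. A blue tube frame with mesh, 300 mm wide, 18 mm thick, 27 to 177 mm above the deck, about 1.6 kg, free on its hinges.
- latch (a joint): Angle of the steel drop-latch bar about its pivot on the gate's front, rad. 0: level, fully home in the notch; positive: free end lifted; range -0.012 to 0.125. Falls by its own weight (about 0.16 kg). The bar is 8 mm thick, 20 mm tall, its mid-plane 18 mm in front of the gate's mid-plane (which holds the hinge axis); pivot 90 mm and free end 345 mm from the hinge axis.
- latch_knob (a point): Middle of the bar's red knob: round, 24 mm in diameter, 26 mm long, axis square to the gate, pointing to the robot's side. 245 mm from the hinge axis along the gate, 49 mm in front of its mid-plane, 155 mm above the deck with the bar level. Can be pinched from above across its diameter, the bar then turns in the pinch. Lifting it 10 mm tilts the bar 0.065 rad and lifts it 15 mm at the catch.
- post: Catch bracket on the trolley's right front upright, fixed; origin and axes the same as the trolley's. It carries the keeper plate (the catch) and the sprung buffer. More than 20 N between the bar and this bracket counts as forcing.
- catch_mid (a point): Notch of the keeper plate (10 mm steel, 320 mm from the hinge) at its middle setting: middle of the notch floor, 145 mm above the deck, under the bar at gate angle 0. From the robot's side inwards: square nose with yellow top, 16 mm deep, 14 mm above the floor; notch 10.5 mm wide; back, 58 mm deep, as high as the nose.
- catch_slot (a point): Slots by which the keeper plate is bolted on, 50 mm behind catch_mid (a fixed point). The plate, with nose, notch and back, may be set up to 10 mm nearer to or farther from the robot than catch_mid (gate angle +0.031 to -0.031 rad when home): find the notch by feel, the bar resting lightly on top of the nose while the gate is eased in.
- buffer_tip (a point): Rubber tip of the sprung buffer behind the gate's free edge (fixed point: where the tip is when not pressed), 85 mm above the deck, 286 mm from the hinge. The gate meets it at about +0.05 rad; it pushes back with 2 N at first, 0.2 N more per mm (damped: press slowly), and slowly opens the gate again unless the bar is in the notch.
- bottle_a_mid (a point): Middle of a green bottle, 62 mm wide, 165 mm tall, standing on the trolley's deck behind the gate. Leave alone.
- bottle_b_mid (a point): Middle of a clear bottle, 62 mm wide, 165 mm tall, standing on the trolley's deck behind the gate. Leave alone.
- carton_mid (a point): Middle of a cardboard carton 120 x 160 x 80 mm on the bench, to the right. Leave alone.
- jar_mid (a point): Middle of an orange jar, 72 mm wide, 90 mm tall, on the bench, to the left. Leave alone.

How it is judged:
On the way, in this order (a step that is already met when the one before it is completed fails the run):
1. the gate is swung nearly to with the bar lifted (value of joint gate below 0.12 rad and value of joint latch above 0.05 rad), for 0.05 s.
2. the gate is in the catch and the bar down in the notch (value of joint gate below 0.042 rad and value of joint latch below 0.015 rad), for 0.1 s.
At the end, for the whole second after the job is handed in: The gate is shut and held by the catch (gate angle within 0.042 rad of 0), the bar fully down in the notch (bar angle below 0.015 rad), the gate at rest and let go (all of step 2 and value of joint gate above -0.042 rad and velocity of joint gate between -0.05 and 0.05 rad/s); the robot touches nothing.
It fails at once if the bar was forced against the catch (more than 20 N) (contact force between latch and post above 20 N).
It fails at once if the gate was slammed (faster than 1.2 rad/s) (velocity of joint gate below -1.2 rad/s).
It fails at once if a bottle, the carton or the jar was moved by more than 20 mm (distance of any of bottle_a_mid, bottle_b_mid, carton_mid, jar_mid from where it was at the start of the episode above 0.02 m).
It also fails if it takes over 61 s, if anything falls off the work surface, if the arm or the gripper's body presses on something with over 40 N, if the wrist force passes 120 N, or if a joint passes its speed limit or range.

## Robot

A 6-joint arm with a two-finger parallel gripper is mounted at the origin on the work surface. World frame = base frame: x ahead of the robot, y to its left, z up, the work surface at z = 0. Lengths are in m, angles in rad, forces in N, time in s.
With the tool pointing down it reaches from about 0.425 to 0.95 m from the base axis. Payload 3.5 kg.
Tool frame: the origin (TCP) lies at the very end of the fingers, on their centre line; the grasp point (between the pads) lies 19 mm behind it (grip_depth is the distance from the TCP to the grasp point, in m); x points along the fingers, z is the direction in which the jaws open and shut, and the axes are right-handed (so a half turn about x gives the same grasp; the last joint's range is limited). The gripper opens to 85 mm and grips with 20 to 120 N. Pads are 22 mm wide; open, the fingers measure 114 mm over their backs; the gripper's body (76 mm by 85 mm) begins 54 mm behind the grasp point. The pads swing forward as they close: fully open they stand 13 mm farther back than shut.
Start: joints at [-1.254, 0.286, 1.577, -0, 1.279, -0.15], TCP at [0.304, -0.603, 0.231] pointing down, gripper open.
Joint ranges: [-2.77, 2.77], [-0.9, 2.22], [0.21, 2.48], [-1.53, 4.67], [0.24, 2.81], [-2.84, 2.84]. Speed limits (rad/s): [2.79, 2.79, 3.14, 3.14, 3.14, 3.14].

## Interface

Orientations are given as a unit quaternion [x, y, z, w].
In Python, from plant import get_state, read_camera, calibration, sign_off, recognise, grip_depth gives the robot as it stands. The module is installed in compiled form; this text tells all that it offers.
- The arm moves only by the tool servo_tool, never from a script. Its argument "deltas" is a list that holds one entry, the list of rows, each a list of 4 numbers: the shift along the world's x, y, z scaled (see below), then the turn about the world's z scaled (see below). In form: [[[tx, ty, tz, spin], ...]]. A call has exactly 5 rows; each row is the pose to reach, as a shift and turn from the pose commanded when the call began; what a row does not reach only later rows make up. The controller multiplies each number of a shift by 10 cm and each number of a turn by 90 degrees. A row lasts 1/10 s, in which the tool goes at most 50 mm and 8.59 degrees, less where a joint would pass 70% of its speed; a pose out of reach is approached as far as the arm can. A call with a number of a shift or a turn outside -1 to 1 is refused whole. A call with a gripper value outside its range is refused whole. "claw" is the gripper's target within -1 to 1 (fully open at 1, half-way at 0, shut at -1), set as the call begins (left out, the last holds). The fingers move at their own pace and stop on an object; "force" is the grip in N (left out, the last holds). Time passes only in rows, so rows that repeat a pose let the fingers close, or fill a call up. It gives the time, the measured TCP pose, the force and the opening at its end, in the units of the state.
- get_state(): the state, without advancing time (a new reading comes with each control period).
- read_camera(name): name is "side" or "top"; returns the picture (384x512x3 uint8, blue, green, red); there is no depth.
- calibration(name): a dict with "intrinsics" (3x3 intrinsics, pixels), "R" (3x3) and "t" (3): a world point X has camera coordinates R X + t. Camera axes: x right, y down, z forward; pixel columns grow to the right and rows downward; lengths in m; the calibration is good to about 2 mm. A picture is of the moment at which its call begins. calibration takes no time and is no camera call.
- sign_off(): hands the job in, once; it reports no verdict.
Trained networks look in the newest picture that a camera, given by its name, has taken for a name from the list of things; names that differ only in an ending like _2 or _b are one class to them, and where a whole thing is asked for, a point or a joint stands for the part that bears it (a point fixed in the world has none). Each returns a list of dicts, best first, with "p" (0 to 1); they miss things now and then, are a little off and sometimes report something else, mostly with a low value. They report only what shows in the picture. A call takes as long as a camera call.
- recognise(camera, query): "at" ([x, y, z] in m, in world coordinates, good to about 4 mm: the middle of the surface that is visible of it).
The state is a dict: "time": time; "qpos": joint angles; "dq": joint speeds; "joint_efforts": joint torques, N m; "eef_pos": TCP position; "tcp_rot": TCP orientation; "contact_force": force on the tool from outside, world axes, zero at the start; "wrist_torque": the same for the moment, N m; "opening": opening from 0.0 (shut) to 1.0 (fully open).
Only numpy, scipy, OpenCV 4.12 (cv2) and the standard library are available. Lean on these libraries where they do the work, as an engineer would, in place of code of your own. Each camera call takes 0.05 s, during which the arm holds its last target. There are 200 camera calls.

## Working session

There is one attempt and no reset: what is moved stays moved. The work goes in short steps, Python scripts to look and compute and a tool call to move; the robot and the scene stay as the last step left them, time stands still between calls to the robot, and variables do not carry over. Pictures are saved under pics/ and viewed, about 8 in all and at most 12, crops included, and the job is handed in when it is done.

Besides the shell and the picture viewer there is one more tool, called after "Request:" by a JSON object that holds its "op" and its "data". servo_tool: Moves the arm, as the interface text tells. Its arguments: {"type":"object","properties":{"deltas":{"type":"array"},"claw":{"type":"number"},"force":{"type":"number"}},"required":["deltas"]}

```bash
mkdir -p pics; cat > h.py <<'E'
import numpy as np, cv2
from plant import *
def proj(c,X):
    k=calibration(c); p=np.array(k["R"])@np.array(X)+np.array(k["t"]).ravel(); q=np.array(k["intrinsics"])@p; return q[:2]/q[2]
E
python3 - <<'E'
from h import *
ims=[read_camera(c) for c in("side","top")]
cv2.imwrite("pics/a.png",np.vstack(ims)[:, :])
cv2.imwrite("pics/a.png",cv2.resize(np.hstack(ims),(800,300))); cv2.imwrite("pics/side0.png",ims[0]); cv2.imwrite("pics/top0.png",ims[1])
for c in("side","top"):
    k=calibration(c); R=np.array(k["R"]); print(c,(-R.T@np.array(k["t"]).ravel()).round(3), R[2].round(2))
    for q in("latch_knob","gate","trolley","post","gate_hinge","catch_mid","buffer_tip","latch"):
        try: print(c,q,[(np.round(d["at"],3).tolist(),round(d["p"],2)) for d in recognise(c,q)[:2]])
        except Exception as e: print(c,q,e)
s=get_state();print(s["time"],s["eef_pos"],s["tcp_rot"],s["contact_force"],s["opening"],grip_depth)
E
```

```text
side [0.206 0.759 0.922] [ 0.28 -0.67 -0.69]
side latch_knob [([0.535, -0.011, 0.155], 0.79), ([0.659, -0.139, 0.114], 0.31)]
side gate [([0.575, 0.041, 0.15], 0.95), ([0.74, 0.082, 0.111], 0.67)]
side trolley [([0.902, 0.152, 0.002], 0.77)]
side post [([0.659, -0.141, 0.116], 0.95), ([0.536, -0.011, 0.154], 0.3)]
side gate_hinge [([0.906, 0.15, -0.0], 0.56)]
side catch_mid [([0.664, -0.143, 0.116], 0.96)]
side buffer_tip [([0.656, -0.139, 0.113], 0.96)]
side latch [([0.535, -0.013, 0.157], 0.97), ([0.665, -0.141, 0.117], 0.4)]
top [ 0.432 -0.022  1.164] [ 0.08  0.01 -1.  ]
top latch_knob [([0.526, -0.033, 0.162], 0.63)]
top gate [([0.563, 0.013, 0.179], 0.76)]
top trolley [([0.829, 0.006, -0.0], 0.85)]
top post [([0.655, -0.138, 0.113], 0.6)]
top gate_hinge [([0.828, 0.01, -0.001], 0.7)]
top catch_mid []
top buffer_tip [([0.657, -0.136, 0.108], 0.56)]
top latch [([0.524, -0.029, 0.164], 0.57)]
0.9 [ 0.30379118 -0.60275374  0.23136278] [ 0.37081087  0.60206167 -0.37080624  0.60209947] [ 0.33962446  0.48596668 -0.07016274] 0.9971230798500532 0.0187
```

```bash
python3 - <<'E'
import cv2,numpy as np
a=cv2.imread("pics/side0.png");b=cv2.imread("pics/top0.png")
cv2.imwrite("pics/s.png",cv2.resize(a,(800,600)));cv2.imwrite("pics/t.png",cv2.resize(b,(800,600)))
E
```

```text
(no output)
```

View pics/side0.png

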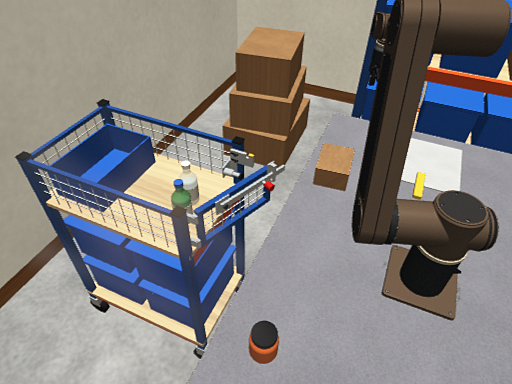

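View pics/t.png

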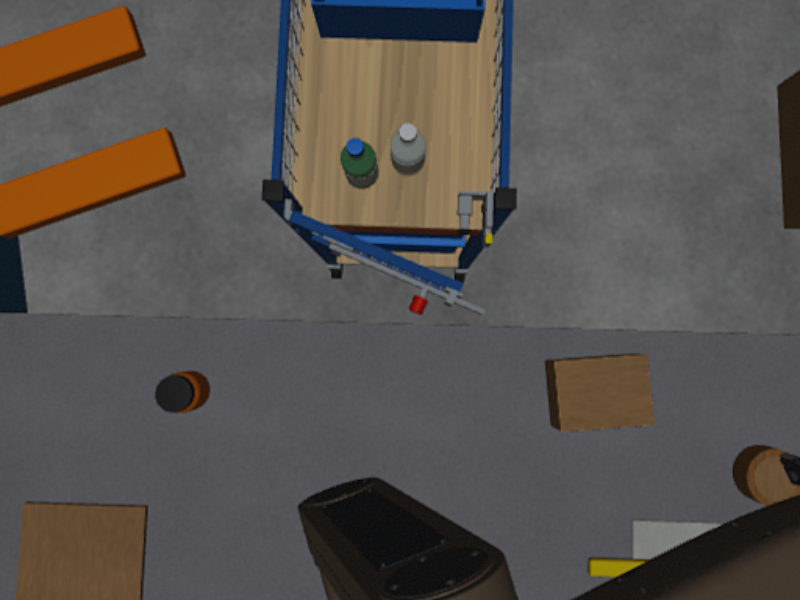

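```bash
cat >> h.py <<'E'
def blob(c,im,lo,hi,roi):
    h=cv2.cvtColor(im,cv2.COLOR_BGR2HSV); m=cv2.inRange(h,lo,hi); z=np.zeros_like(m); x0,y0,x1,y1=roi; z[y0:y1,x0:x1]=m[y0:y1,x0:x1]
    v,u=np.nonzero(z); return np.array([u.mean()+.0,v.mean()]),len(u),(u.min(),u.max(),v.min(),v.max())
def ray(c,p):
    k=calibration(c);R=np.array(k["R"]);d=R.T@np.linalg.solve(np.array(k["intrinsics"]),[p[0],p[1],1]);return -R.T@np.array(k["t"]).ravel(),d
def atz(c,p,z): o,d=ray(c,p); return o+d*(z-o[2])/d[2]
def tri(pa,pb):
    o,d=ray("side",pa);o2,d2=ray("top",pb);s=np.linalg.lstsq(np.c_[d,-d2],o2-o,rcond=None)[0];A=o+d*s[0];B=o2+d2*s[1];return (A+B)/2,np.linalg.norm(A-B)
E
python3 - <<'E'
from h import *
S=cv2.imread("pics/side0.png");T=cv2.imread("pics/top0.png")
print(calibration("top")["intrinsics"],calibration("side")["intrinsics"])
r=[blob("",S,(0,150,120),(6,255,255),(250,160,300,210)),blob("",T,(0,150,100),(8,255,255),(255,180,285,205))]
y=[blob("",S,(22,120,100),(35,255,255),(220,130,280,180)),blob("",T,(22,120,100),(35,255,255),(295,140,330,165))]
print(r,tri(r[0][0],r[1][0]));print(y,tri(y[0][0],y[1][0]))
print("nose z.159",atz("top",y[1][0],.159),atz("side",y[0][0],.159)); print("knob top",atz("top",r[1][0],.16))
for p in((272,190),(506,198)): print("cap",atz("top",np.array(p)*.64,.19),)
for p in((290,206),(476,230),(300,225)): print(atz("top",np.array(p)*.64,.0))
a=cv2.resize(S[130:240,170:290],None,fx=5,fy=5,interpolation=cv2.INTER_CUBIC)
b=cv2.resize(T[110:210,165:345],(800,444),interpolation=cv2.INTER_CUBIC)
cv2.imwrite("pics/c1.png",a);cv2.imwrite("pics/c2.png",b)
E
```

```text
[[404.64943977   0.         258.29369569]
 [  0.         404.64943977 187.08198067]
 [  0.           0.           1.        ]] [[373.66922046   0.         256.83121898]
 [  0.         373.66922046 192.32909134]
 [  0.           0.           1.        ]]
[(array([268.23255814, 184.48837209]), 43, (np.int64(265), np.int64(272), np.int64(181), np.int64(189))), (array([267.22666667, 194.56      ]), 75, (np.int64(262), np.int64(272), np.int64(189), np.int64(200)))] (array([ 0.49718087, -0.03481778,  0.15569975]), np.float64(0.001731882227246312))
[(array([250.90909091, 154.81818182]), 11, (np.int64(249), np.int64(253), np.int64(154), np.int64(156))), (array([312.48148148, 152.11111111]), 27, (np.int64(311), np.int64(314), np.int64(149), np.int64(155)))] (array([ 0.60627007, -0.14590955,  0.1562661 ]), np.float64(0.0004239838050372473))
nose z.159 [ 0.60600019 -0.14551024  0.159     ] [ 0.60462793 -0.14271456  0.159     ]
knob top [ 0.4960762 -0.0350165  0.16     ]
cap [0.6666833  0.19849886 0.19      ]
cap [ 0.66405865 -0.16824975  0.19      ]
[0.68304866 0.20634947 0.        ]
[ 0.64736876 -0.14205948  0.        ]
[0.64762507 0.18609286 0.        ]
```

View pics/c1.png

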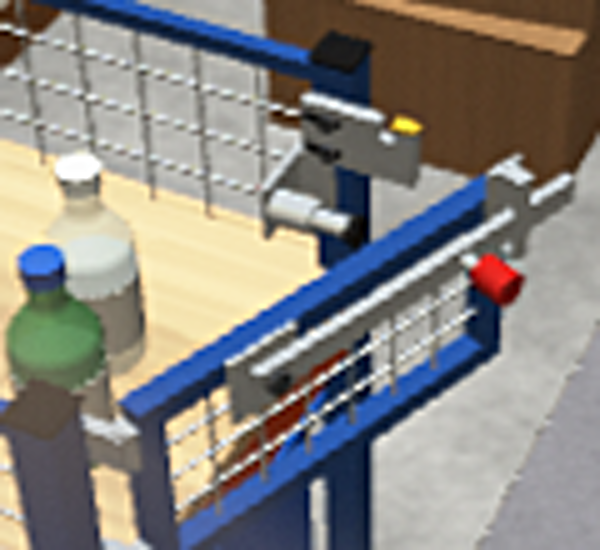

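View pics/c2.png

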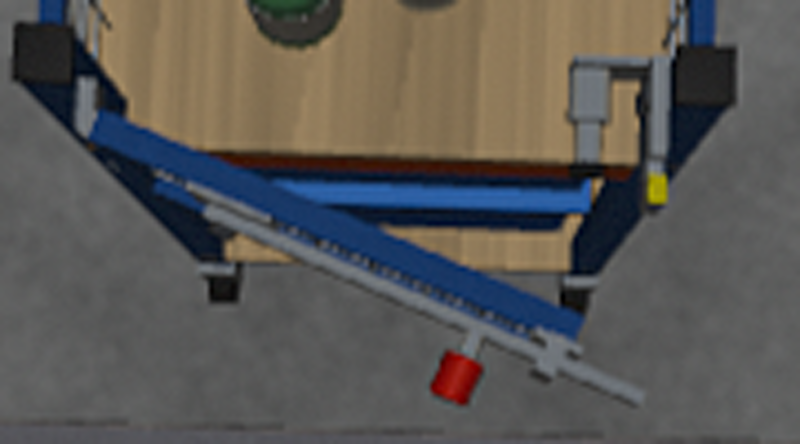

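```bash
python3 - <<'E'
from h import *
f=lambda u,v,z: atz("top",(165+u*.225-.4,110+v*.225-.4),z)[:2]
cl=f(43,52,.19);cr=f(706,76,.19);d=cl-cr;yaw=np.arctan2(-d[0],d[1]);print("caps",cl,cr,"yaw",yaw)
b0=f(212,208,.165);b1=f(641,400,.165);e=b1-b0
g=np.arctan2(-e[0],-e[1]);print("bar",b0,b1,np.linalg.norm(e),"abs angle",g,"gate",g+yaw)
K=np.array([.4968,-.0349]);u=e/np.linalg.norm(e);n=np.array([u[1],-u[0]]); n=n if n[0]<0 else -n
H=K-.245*u-.049*n;print("hinge",H,"from bar end",b1-.345*u-.018*n,"mid",(cl+cr)/2)
ya=d/np.linalg.norm(d);xa=np.array([ya[1],-ya[0]])
N=np.array([.6062,-.1457])-H;print("nose in trolley from hinge x,y",N@xa,N@ya,"nom -0.0313,-0.320")
for nm in("carton_mid","jar_mid"):
    print(nm,recognise("top",nm)[:1])
print(get_state()["time"])
E
```

```text
caps [0.66744366 0.19805495] [ 0.66408199 -0.16729793] yaw -0.009200901861873058
bar [0.58714223 0.1046104 ] [ 0.48625358 -0.1379234 ] 0.26268072426348343 abs angle 0.39420392249503555 gate 0.3850030206331625
hinge [0.63613978 0.17248955] from bar end [0.63537831 0.17370268] mid [0.66576283 0.01537851]
nose in trolley from hinge x,y -0.02701092713926071 -0.318451548788725 nom -0.0313,-0.320
carton_mid [{'at': [0.36, -0.3513, 0.0783], 'p': 0.81}]
jar_mid [{'at': [0.3377, 0.3558, 0.0882], 'p': 0.72}]
1.0
```

```bash
python3 - <<'E'
from h import *
from scipy.spatial.transform import Rotation as Ro
s=get_state();R=Ro.from_quat(s["tcp_rot"]).as_matrix();print(R.round(3));z=R[:,2];a=np.arctan2(z[1],z[0])
t=np.arctan2(-np.cos(.394),-np.sin(.394))
for k in(0,np.pi): print("turn",(t+k-a+np.pi)%(2*np.pi)-np.pi)
print(a,s["qpos"])
E
```

```text
[[-0.     0.893  0.45 ]
 [ 0.     0.45  -0.893]
 [-1.    -0.    -0.   ]]
turn -0.8608450037425106
turn 2.2807476498472825
-1.103951323052386 [-1.25398047e+00  2.86315845e-01  1.57670491e+00 -3.89043080e-05
  1.27860819e+00 -1.50017939e-01]
```

Request:
{"op": "servo_tool", "data": {"deltas": [[[0.06,0.19,0.04,-0.02],[0.13,0.38,0.08,-0.04],[0.19,0.57,0.12,-0.06],[0.26,0.76,0.16,-0.08],[0.32,0.95,0.2,-0.1]]], "claw": 0.4, "force": 30}}

```text
time: 1.5
eef_pos: [0.336, -0.507, 0.2516]
tcp_rot: [0.417, 0.571, -0.417, 0.571]
contact_force: [0.4, 0.5, -0.1]
opening: 0.7
```

Request:
{"op": "servo_tool", "data": {"deltas": [[[0.06,0.19,0,-0.02],[0.13,0.38,0,-0.04],[0.19,0.57,0,-0.06],[0.26,0.76,0,-0.08],[0.32,0.95,0,-0.1]]]}}

```text
time: 2.0
eef_pos: [0.368, -0.412, 0.2515]
tcp_rot: [0.461, 0.536, -0.461, 0.536]
contact_force: [-0.5, 0.8, -0.0]
opening: 0.704
```

Request:
{"op": "servo_tool", "data": {"deltas": [[[0.06,0.19,0,-0.02],[0.13,0.38,0,-0.04],[0.19,0.57,0,-0.06],[0.26,0.76,0,-0.08],[0.32,0.95,0,-0.1]]]}}

```text
time: 2.5
eef_pos: [0.4, -0.317, 0.2515]
tcp_rot: [0.501, 0.498, -0.501, 0.499]
contact_force: [0.4, -0.4, -0.1]
opening: 0.699
```

Request:
{"op": "servo_tool", "data": {"deltas": [[[0.06,0.19,0,-0.02],[0.13,0.38,0,-0.04],[0.19,0.57,0,-0.06],[0.26,0.76,0,-0.08],[0.32,0.95,0,-0.1]]]}}

```text
time: 3.0
eef_pos: [0.432, -0.222, 0.2516]
tcp_rot: [0.539, 0.457, -0.539, 0.458]
contact_force: [0.4, 0.2, -0.2]
opening: 0.695
```

Request:
{"op": "servo_tool", "data": {"deltas": [[[0.06,0.19,0,-0.02],[0.13,0.38,0,-0.04],[0.19,0.57,0,-0.06],[0.26,0.76,0,-0.08],[0.32,0.95,0,-0.1]]]}}

```text
time: 3.5
eef_pos: [0.464, -0.127, 0.2516]
tcp_rot: [0.573, 0.414, -0.573, 0.414]
contact_force: [0.3, 0.7, -0.3]
opening: 0.698
```

Request:
{"op": "servo_tool", "data": {"deltas": [[[0.06,0.19,0,-0.01],[0.13,0.38,0,-0.02],[0.19,0.57,0,-0.03],[0.26,0.76,0,-0.048],[0.32,0.95,0,-0.048]]]}}

```text
time: 4.0
eef_pos: [0.4961, -0.032, 0.2516]
tcp_rot: [0.588, 0.392, -0.588, 0.392]
contact_force: [0.2, 0.4, 0.2]
opening: 0.699
```

Request:
{"op": "servo_tool", "data": {"deltas": [[[0.01,-0.03,-0.1,0],[0.01,-0.03,-0.2,0],[0.01,-0.03,-0.4,0],[0.01,-0.03,-0.6,0],[0.01,-0.03,-0.7,0]]]}}

```text
time: 4.5
eef_pos: [0.495, -0.0363, 0.1783]
tcp_rot: [-0.587, -0.393, 0.59, -0.391]
contact_force: [-0.7, -0.9, 0.4]
opening: 0.697
```

```bash
python3 - <<'E'
from h import *
S=read_camera("side");cv2.imwrite("pics/d.png",cv2.resize(S[110:240,170:330],None,fx=5,fy=5,interpolation=cv2.INTER_CUBIC)[:600])
try: r=blob("",S,(0,150,120),(6,255,255),(250,160,300,210));print(r)
except Exception as e: print(e)
E
```

```text
(array([268.13953488, 184.3255814 ]), 43, (np.int64(265), np.int64(272), np.int64(181), np.int64(188)))
```

View pics/d.png

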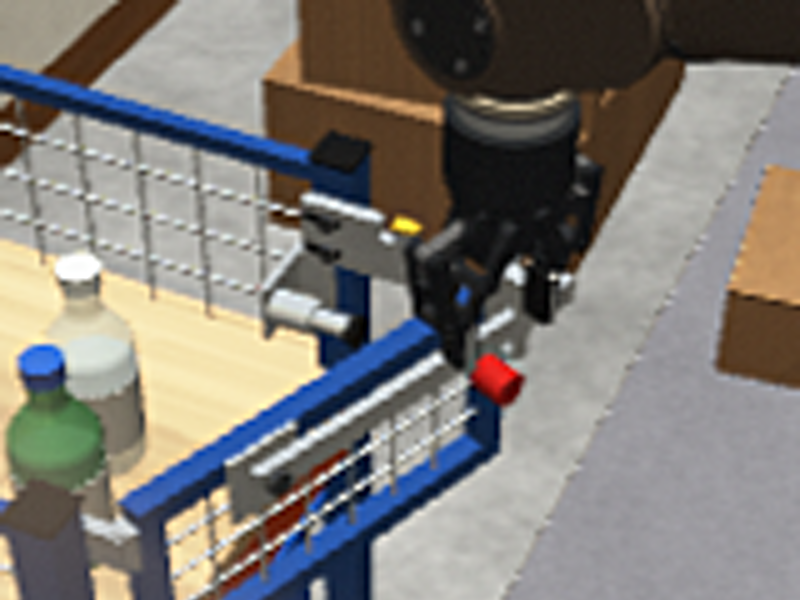

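Request:
{"op": "servo_tool", "data": {"deltas": [[[0,0,-0.1,0],[0,0,-0.2,0],[0,0,-0.3,0],[0,0,-0.4,0],[0,0,-0.4,0]]]}}

```text
time: 5.05
eef_pos: [0.4957, -0.0354, 0.1395]
tcp_rot: [-0.587, -0.393, 0.589, -0.392]
contact_force: [0.1, 0.8, -0.1]
opening: 0.698
```

Request:
{"op": "servo_tool", "data": {"deltas": [[[0.01,0,-0.03,0],[0.01,0,-0.03,0],[0.01,0,-0.03,0],[0.01,0,-0.03,0],[0.01,0,-0.03,0]]], "claw": -1, "force": 30}}

```text
time: 5.55
eef_pos: [0.4979, -0.0361, 0.1387]
tcp_rot: [-0.588, -0.392, 0.588, -0.393]
contact_force: [-1.7, -1.5, 1.2]
opening: 0.27
```

Request:
{"op": "servo_tool", "data": {"deltas": [[[0,0,0,0],[0,0,0,0],[0,0,0,0],[0,0,0,0],[0,0,0,0]]]}}

```text
time: 6.05
eef_pos: [0.4979, -0.036, 0.1387]
tcp_rot: [-0.588, -0.392, 0.588, -0.393]
contact_force: [-3.2, -2.7, 4.3]
opening: 0.271
```

```bash
cat > tab.py <<'E'
import numpy as np
P=lambda f: .245*np.array([-np.sin(f),-np.cos(f)])+.049*np.array([-np.cos(f),np.sin(f)])
f0=.394
if __name__=="__main__":
    for g in(.385,.34,.29,.24,.19,.14,.1,.08,.06,.05,.04,.03,.02,.01,0,-.01,-.02,-.03):
        d=P(g+.009)-P(f0);print(g,(d*10).round(3),"spin",round((f0-g-.009)/(np.pi/2),3))
E
python3 tab.py; python3 -c "
from h import *
s=get_state();print(s['eef_pos'],s['contact_force'],s['wrist_torque'])"
```

```text
0.385 [0. 0.] spin 0.0
0.34 [ 0.095 -0.061] spin 0.029
0.29 [ 0.203 -0.123] spin 0.06
0.24 [ 0.314 -0.18 ] spin 0.092
0.19 [ 0.428 -0.231] spin 0.124
0.14 [ 0.545 -0.276] spin 0.156
0.1 [ 0.639 -0.308] spin 0.181
0.08 [ 0.687 -0.323] spin 0.194
0.06 [ 0.735 -0.336] spin 0.207
0.05 [ 0.759 -0.343] spin 0.213
0.04 [ 0.784 -0.349] spin 0.22
0.03 [ 0.808 -0.355] spin 0.226
0.02 [ 0.832 -0.361] spin 0.232
0.01 [ 0.857 -0.366] spin 0.239
0 [ 0.881 -0.371] spin 0.245
-0.01 [ 0.905 -0.376] spin 0.251
-0.02 [ 0.93  -0.381] spin 0.258
-0.03 [ 0.955 -0.386] spin 0.264
[ 0.49790453 -0.03604344  0.13866758] [-3.15098111 -2.72760736  4.28850774] [-0.44234438  0.39865469  0.13701989]
```

Request:
{"op": "servo_tool", "data": {"deltas": [[[0.05,-0.03,0,0.014],[0.1,-0.06,0,0.03],[0.15,-0.09,0,0.045],[0.2,-0.12,0,0.06],[0.2,-0.12,0,0.06]]]}}

```text
time: 6.55
eef_pos: [0.5189, -0.0481, 0.1386]
tcp_rot: [0.569, 0.42, -0.569, 0.42]
contact_force: [-1.1, -1.7, 5.3]
opening: 0.265
```

Request:
{"op": "servo_tool", "data": {"deltas": [[[0.0,0.0,0.05,0.0],[0.05,-0.02,0.1,0.015],[0.11,-0.055,0.15,0.03],[0.17,-0.085,0.15,0.048],[0.225,-0.11,0.15,0.064]]]}}

```text
time: 7.05
eef_pos: [0.5408, -0.0577, 0.153]
tcp_rot: [0.547, 0.449, -0.546, 0.448]
contact_force: [0.2, 5.4, -4.1]
opening: 0.264
```

Request:
{"op": "servo_tool", "data": {"deltas": [[[0.04,-0.015,0,0.01],[0.08,-0.03,0,0.02],[0.12,-0.045,0,0.03],[0.12,-0.045,0,0.032],[0.12,-0.045,0,0.032]]]}}

```text
time: 7.55
eef_pos: [0.5526, -0.062, 0.1529]
tcp_rot: [0.536, 0.462, -0.535, 0.461]
contact_force: [0.7, 5.5, -4.2]
opening: 0.27
```

```bash
python3 - <<'E'
from h import *
S=read_camera("side");cv2.imwrite("pics/e.png",cv2.resize(S[130:230,190:300],None,fx=6,fy=6,interpolation=cv2.INTER_CUBIC)[:600])
E
```

```text
(no output)
```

View pics/e.png

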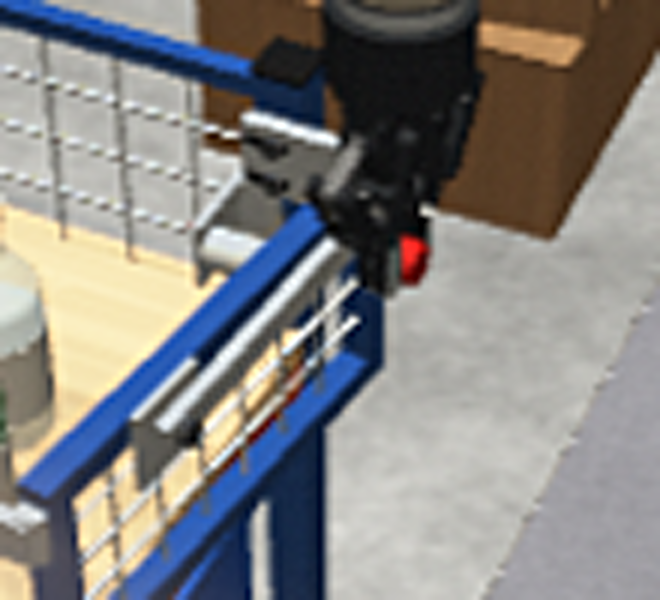

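Request:
{"op": "servo_tool", "data": {"deltas": [[[0.035,-0.012,0,0.01],[0.07,-0.024,0,0.02],[0.1,-0.034,0,0.028],[0.13,-0.044,0,0.036],[0.16,-0.054,0,0.044]]]}}

```text
time: 8.1
eef_pos: [0.5685, -0.0669, 0.1527]
tcp_rot: [0.52, 0.481, -0.518, 0.479]
contact_force: [1.1, 7.4, -4.2]
opening: 0.267
```

Request:
{"op": "servo_tool", "data": {"deltas": [[[0,0,0,0],[0.02,-0.006,0,0.005],[0.04,-0.01,0,0.011],[0.05,-0.014,0,0.014],[0.05,-0.014,0,0.014]]]}}

```text
time: 8.6
eef_pos: [0.5725, -0.0679, 0.1523]
tcp_rot: [0.515, 0.487, -0.514, 0.483]
contact_force: [-0.9, 7.6, -3.1]
opening: 0.267
```

Request:
{"op": "servo_tool", "data": {"deltas": [[[0.01,0.02,0,0.003],[0.02,0.02,0,0.006],[0.03,0.02,0,0.009],[0.04,0.02,0,0.012],[0.05,0.02,0,0.013]]]}}

```text
time: 9.1
eef_pos: [0.5775, -0.069, 0.153]
tcp_rot: [-0.508, -0.491, 0.51, -0.49]
contact_force: [-6.5, -1.3, -2.8]
opening: 0.266
```

Request:
{"op": "servo_tool", "data": {"deltas": [[[0,0,-0.01,0],[0,0,-0.02,0],[0,0,-0.03,0],[0,0,-0.03,0],[0,0,-0.03,0]]]}}

```text
time: 9.6
eef_pos: [0.5783, -0.0692, 0.1511]
tcp_rot: [-0.509, -0.49, 0.51, -0.491]
contact_force: [-5.0, -2.4, 0.3]
opening: 0.268
```

Request:
{"op": "servo_tool", "data": {"deltas": [[[0,0,-0.005,0],[0,0,-0.01,0],[0,0,-0.01,0],[0,0,-0.01,0],[0,0,-0.01,0]]]}}

```text
time: 10.1
eef_pos: [0.5783, -0.0692, 0.151]
tcp_rot: [-0.509, -0.49, 0.51, -0.491]
contact_force: [-7.0, -1.7, 2.3]
opening: 0.269
```

Request:
{"op": "servo_tool", "data": {"deltas": [[[0,0,-0.005,0],[0,0,-0.01,0],[0,0,-0.01,0],[0,0,-0.01,0],[0,0,-0.01,0]]]}}

```text
time: 10.6
eef_pos: [0.5784, -0.0692, 0.1509]
tcp_rot: [-0.508, -0.49, 0.51, -0.491]
contact_force: [-8.4, -0.5, 6.2]
opening: 0.267
```

Request:
{"op": "servo_tool", "data": {"deltas": [[[0.003,-0.001,0.003,0.001],[0.006,-0.001,0.003,0.002],[0.009,-0.002,0.003,0.003],[0.012,-0.003,0.003,0.003],[0.015,-0.003,0.003,0.004]]]}}

```text
time: 11.1
eef_pos: [0.5796, -0.0695, 0.151]
tcp_rot: [-0.507, -0.492, 0.508, -0.492]
contact_force: [-9.2, -2.2, 6.0]
opening: 0.269
```

Request:
{"op": "servo_tool", "data": {"deltas": [[[0.003,-0.001,0,0.001],[0.006,-0.001,0,0.002],[0.009,-0.002,0,0.003],[0.012,-0.003,0,0.003],[0.015,-0.003,0,0.004]]]}}

```text
time: 11.6
eef_pos: [0.5809, -0.0698, 0.1509]
tcp_rot: [-0.505, -0.494, 0.507, -0.494]
contact_force: [-10.0, -0.6, 5.4]
opening: 0.268
```

Request:
{"op": "servo_tool", "data": {"deltas": [[[0.003,-0.001,0,0.001],[0.006,-0.001,0,0.002],[0.009,-0.002,0,0.003],[0.012,-0.003,0,0.003],[0.015,-0.003,0,0.004]]]}}

```text
time: 12.1
eef_pos: [0.5823, -0.07, 0.151]
tcp_rot: [-0.504, -0.496, 0.505, -0.495]
contact_force: [-9.7, -1.5, 6.2]
opening: 0.271
```

Request:
{"op": "servo_tool", "data": {"deltas": [[[0.003,-0.001,0,0.001],[0.006,-0.001,0,0.002],[0.009,-0.002,0,0.003],[0.009,-0.002,0,0.003],[0.009,-0.002,0,0.003]]]}}

```text
time: 12.6
eef_pos: [0.5832, -0.0702, 0.1509]
tcp_rot: [-0.502, -0.497, 0.504, -0.496]
contact_force: [-10.5, -1.1, 6.4]
opening: 0.27
```

Request:
{"op": "servo_tool", "data": {"deltas": [[[0.003,-0.001,0,0.001],[0.006,-0.001,0,0.002],[0.009,-0.002,0,0.003],[0.012,-0.003,0,0.003],[0.012,-0.003,0,0.003]]]}}

```text
time: 13.1
eef_pos: [0.5843, -0.0705, 0.151]
tcp_rot: [-0.501, -0.498, 0.503, -0.497]
contact_force: [-11.0, -0.8, 6.5]
opening: 0.268
```

Request:
{"op": "servo_tool", "data": {"deltas": [[[0.003,-0.001,0,0.001],[0.006,-0.001,0,0.002],[0.009,-0.002,0,0.003],[0.009,-0.002,0,0.003],[0.009,-0.002,0,0.003]]]}}

```text
time: 13.6
eef_pos: [0.5852, -0.0706, 0.1509]
tcp_rot: [-0.5, -0.499, 0.502, -0.499]
contact_force: [-11.3, -0.8, 5.6]
opening: 0.271
```

Request:
{"op": "servo_tool", "data": {"deltas": [[[0.003,-0.001,0,0.001],[0.006,-0.001,0,0.002],[0.009,-0.002,0,0.003],[0.009,-0.002,0,0.003],[0.009,-0.002,0,0.003]]]}}

```text
time: 14.1
eef_pos: [0.5861, -0.0708, 0.1509]
tcp_rot: [-0.499, -0.5, 0.501, -0.5]
contact_force: [-11.0, -0.8, 6.1]
opening: 0.267
```

Request:
{"op": "servo_tool", "data": {"deltas": [[[0.003,-0.001,0,0.001],[0.006,-0.001,0,0.002],[0.009,-0.002,0,0.003],[0.009,-0.002,0,0.003],[0.009,-0.002,0,0.003]]]}}

```text
time: 14.6
eef_pos: [0.587, -0.071, 0.1509]
tcp_rot: [0.498, 0.502, -0.5, 0.501]
contact_force: [-9.7, -0.8, 5.9]
opening: 0.267
```

Request:
{"op": "servo_tool", "data": {"deltas": [[[0.003,-0.001,0,0.001],[0.006,-0.001,0,0.002],[0.009,-0.002,0,0.003],[0.009,-0.002,0,0.003],[0.009,-0.002,0,0.003]]]}}

```text
time: 15.1
eef_pos: [0.5879, -0.0712, 0.1508]
tcp_rot: [0.497, 0.503, -0.498, 0.502]
contact_force: [-10.1, -0.7, 4.1]
opening: 0.269
```

Request:
{"op": "servo_tool", "data": {"deltas": [[[0.002,0,0,0],[0.004,-0.001,0,0.001],[0.006,-0.001,0,0.002],[0.006,-0.001,0,0.002],[0.006,-0.001,0,0.002]]]}}

```text
time: 15.6
eef_pos: [0.5888, -0.0713, 0.1497]
tcp_rot: [0.497, 0.503, -0.497, 0.503]
contact_force: [-6.5, -2.2, 1.2]
opening: 0.264
```

Request:
{"op": "servo_tool", "data": {"deltas": [[[0.003,0,-0.005,0],[0.004,0,-0.01,0],[0.004,0,-0.015,0],[0.004,0,-0.02,0],[0.004,0,-0.02,0]]]}}

```text
time: 16.1
eef_pos: [0.5889, -0.0714, 0.1476]
tcp_rot: [0.496, 0.503, -0.498, 0.503]
contact_force: [-7.5, -3.0, 1.9]
opening: 0.27
```

Dropping freely; continue down to home.

Request:
{"op": "servo_tool", "data": {"deltas": [[[0,0,-0.01,0],[0,0,-0.02,0],[0,0,-0.03,0],[0,0,-0.04,0],[0,0,-0.04,0]]]}}

```text
time: 16.6
eef_pos: [0.5889, -0.0715, 0.1434]
tcp_rot: [0.496, 0.503, -0.498, 0.503]
contact_force: [-6.5, -3.2, 0.6]
opening: 0.269
```

Request:
{"op": "servo_tool", "data": {"deltas": [[[0,0,-0.01,0],[0,0,-0.02,0],[0,0,-0.02,0],[0,0,-0.02,0],[0,0,-0.02,0]]]}}

```text
time: 17.1
eef_pos: [0.5889, -0.0715, 0.1414]
tcp_rot: [0.496, 0.503, -0.498, 0.503]
contact_force: [-6.7, -2.9, 0.7]
opening: 0.268
```

Request:
{"op": "servo_tool", "data": {"deltas": [[[0,0,-0.005,0],[0,0,-0.01,0],[0,0,-0.01,0],[0,0,-0.01,0],[0,0,-0.01,0]]]}}

```text
time: 17.6
eef_pos: [0.5889, -0.0716, 0.141]
tcp_rot: [0.496, 0.503, -0.498, 0.503]
contact_force: [-8.6, -2.7, 3.0]
opening: 0.267
```

Request:
{"op": "servo_tool", "data": {"deltas": [[[-0.01,0,0,0],[-0.02,0,0,0],[-0.03,0,0,0],[-0.04,0,0,0],[-0.04,0,0,0]]]}}

```text
time: 18.1
eef_pos: [0.5888, -0.0715, 0.1411]
tcp_rot: [0.499, 0.5, -0.495, 0.506]
contact_force: [4.5, -4.2, -3.0]
opening: 0.269
```

Request:
{"op": "servo_tool", "data": {"deltas": [[[0.015,0,0,0],[0.015,0,0,0],[0.015,0,0,0],[0.015,0,0,0],[0.015,0,0,0]]]}}

```text
time: 18.6
eef_pos: [0.5887, -0.0715, 0.141]
tcp_rot: [0.498, 0.501, -0.496, 0.505]
contact_force: [1.9, -5.9, 0.3]
opening: 0.269
```

Request:
{"op": "servo_tool", "data": {"deltas": [[[0,0,0,0],[0,0,0,0],[0,0,0,0],[0,0,0,0],[0,0,0,0]]], "claw": 0.3}}

```text
time: 19.1
eef_pos: [0.5869, -0.0701, 0.1395]
tcp_rot: [0.497, 0.503, -0.497, 0.503]
contact_force: [0.3, 0.5, 0.5]
opening: 0.652
```

Free. Straight up and back.

Request:
{"op": "servo_tool", "data": {"deltas": [[[0,0,0.1,0],[0,0,0.25,0],[0,0,0.4,0],[0,0,0.6,0],[0,0,0.8,0]]]}}

```text
time: 19.6
eef_pos: [0.5874, -0.0705, 0.2222]
tcp_rot: [0.497, 0.503, -0.496, 0.504]
contact_force: [0.6, -0.4, -0.0]
opening: 0.654
```

Request:
{"op": "servo_tool", "data": {"deltas": [[[-0.2,0,0.1,0],[-0.4,0,0.2,0],[-0.6,0,0.3,0],[-0.8,0,0.3,0],[-0.9,0,0.3,0]]]}}

```text
time: 20.1
eef_pos: [0.4965, -0.0704, 0.2518]
tcp_rot: [0.497, 0.502, -0.496, 0.504]
contact_force: [-0.8, 0.1, -0.9]
opening: 0.648
```

```bash
python3 - <<'E'
from h import *
S=read_camera("side");T=read_camera("top")
cv2.imwrite("pics/f.png",cv2.resize(S[125:225,180:290],None,fx=6,fy=6,interpolation=cv2.INTER_CUBIC)[:600])
r=[blob("",S,(0,150,120),(6,255,255),(220,130,300,210))]
print(r, proj("side",(.5852,-.072,.155)))
try:
  t=blob("",T,(0,150,100),(8,255,255),(255,130,310,205));print(t,tri(r[0][0],t[0]))
except Exception as e: print(e)
print(get_state()["time"],get_state()["contact_force"])
E
```

```text
[(array([246.44444444, 169.11111111]), 45, (np.int64(242), np.int64(251), np.int64(166), np.int64(172)))] [247.36136667 169.78050452]
(array([283.85714286, 154.57142857]), 7, (np.int64(282), np.int64(286), np.int64(154), np.int64(155))) (array([ 0.59466361, -0.07554131,  0.15278179]), np.float64(0.008534699955839485))
20.2 [-0.81048876 -0.78720333 -0.30219055]
```

View pics/f.png

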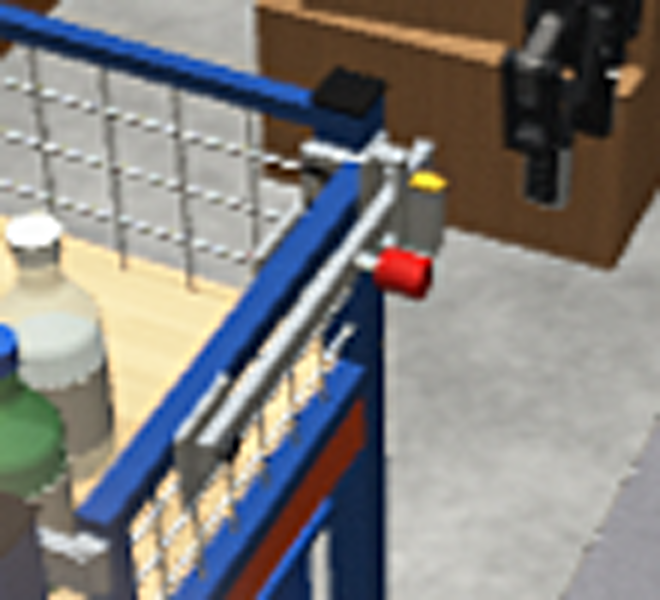

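```bash
python3 - <<'E'
from h import *
for i in range(12): S=read_camera("side")
r=blob("",S,(0,150,120),(6,255,255),(220,130,300,210))[0];print(r)
if abs(r-[246.44,169.11]).max()<.6: print(sign_off())
E
```

```text
[246.44444444 169.11111111]
the job is handed in; nothing more can be done
None
```

The gate is shut and latched, the gripper has let go and backed away, and the job was handed in at about 21 s of the 61 s allowed.

- **Closing:** I pinched the red knob from above, swung the gate nearly shut and lifted the bar. I then rested it on the nose with about 6 N upward force at the tool and eased the gate in against the buffer about 1 mm at a time. The bar dropped into the notch at a gate angle of about -0.01 rad. I estimated that angle from the tool position; it is not a joint reading.
- **Before release:** I lowered the bar until it touched the notch floor, about 10 mm below its height on the nose. A light pull back of about 4.5 N did not move the gate, so it was held.
- **After release:** The side picture shows the bar behind the yellow nose and parallel to the gate rail. The knob's pixel position was unchanged 0.6 s later. The tool force is near zero.
- **Disagreement:** Locating the knob from both cameras at the end gave an 8.5 mm mismatch. The top camera saw only 7 red pixels of it, so I relied on the side view instead.
- **Not measured:** I took no end positions for the bottles, carton and jar. No arm motion was planned near them, and the forces read at the ends of the moves showed no unexpected contact.

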